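# Set a tweezer gap on the setting plate

### The job

Pick up the sprung tweezers and lay them flat on the aluminium setting plate, lined up with it, heel on the engraved square and tips towards the two black bands; set them down rather than dropping them, and let go so that they spring fully open. Then squeeze the tweezers by their grips until each tip stands over its own band, tips 20 mm apart, and finish while still holding that gap steady with the tweezers lying on the plate. Leave the other things on the bench where they are.

Things in the scene. Friction and masses are not known exactly. Their poses are not given: they have to be found in the camera images.
- tweezers_mid (a point): Centre of the loose sprung steel tweezers (about 65 g, 200 mm long) lying flat: on the centre line between the two black ribbed finger grips, half-way up, 10 mm above what they lie on. x points along them to the tips, y to blade a, z up. The heel block (30 x 22 x 20 mm) is centred 105 mm behind (-x); the tips end 79 mm ahead, 80 mm when squeezed to the mark.
- tweezers: The whole tweezers; origin 10 mm below tweezers_mid, on the underside, same axes. The grips, black blocks 44 mm long (x from -22 to +22 mm), reach 20 mm up from the surface; squeeze them together across y. Over their outer faces: at most 57 mm when open (each face splayed 0.097 rad); with the tips at the mark the faces are parallel, 34 mm apart.
- tip_a (a point): End of tweezer blade a (+y side), centre of the tip, which is 4 mm wide and 7 mm tall; 10 mm above the underside of the tweezers.
- tip_b (a point): End of tweezer blade b (-y side), like tip_a. Tips are 56 mm apart (tip_a to tip_b) when free, 20 mm at the mark.
- blade_a (a joint): How far each tweezer blade is squeezed in, rad (both move alike, hinged in the heel). 0 = free, open; 0.097 = at the mark, tips 20 mm apart; 0.135 = end stop. Tip spacing = 56 mm - 370 mm x joint; width over the grips shrinks about 210 mm x joint. Springs open by itself; each grip needs about 3 N to start, 7.5 N at the mark, 9 N at the end stop.
- plate_seat (a point): Centre of the top face of the fixed aluminium setting plate, 250 x 110 mm, 12 mm thick (top 12 mm above the bench). x along the plate towards the two black bands, z up. The engraved heel square, 32 x 30 mm, is centred at x = -105 mm. Tweezers properly laid have tweezers_mid 10 mm above this point and their x axis along this x.
- mark_a (a point): Middle of the engraved black band for tip_a, flush in the plate's top: 44 mm long along the plate, 7 mm wide; 80 mm ahead of plate_seat and 10 mm to its +y side.
- mark_b (a point): Middle of the like band for tip_b, 10 mm to the -y side of plate_seat's x axis; the bands' middle lines are 20 mm apart.
- ring_gauge: Bystander: steel ring gauge, diameter 52 mm, 20 mm high; origin at the centre of its underside.
- gauge_block: Bystander: flat steel gauge block 30 x 35 x 9 mm; origin at the centre of its underside.
- housing: Bystander: white plastic housing part, 60 x 110 mm, up to 38 mm high; origin at the centre of its underside.
- screwdriver: Bystander: screwdriver about 160 mm long lying on the bench; x points along it to the blade.
- master: Bystander: upright steel master cylinder, diameter 40 mm, 45 mm high; origin at the centre of its underside.
- mouse: Bystander: black computer mouse, 100 x 60 x 34 mm; origin at the centre of its underside.
Things that resemble listed ones, but are neither listed nor needed, are in the scene too. Leave any yellow look-alike of the tweezers alone.

How it is judged (in metres and radians):
On the way:
1. the tweezers lie flat on the plate, lined up with it, tips to the bands, let go and fully open (angle between tweezers_mid's own z axis and vertical below 0.08 rad and z of tweezers_mid in the frame of plate_seat between 0.005 and 0.015 m and angle between the x axis of tweezers_mid and the x axis of plate_seat, either way round below 0.14 rad and x of tip_a in the frame of plate_seat between 0.055 and 0.105 m and y of tweezers_mid in the frame of plate_seat between -0.012 and 0.012 m and contact force between the fingers and tweezers below 0.05 N and distance between tip_a and tip_b above 0.05 m and linear speed of tweezers below 0.02 m/s), for 0.2 s.
At the end, for the whole second after the job is handed in: The tweezers lie flat on the plate (tilt under 0.08 rad, within 5 mm of resting height), gripped by the fingers (over 3 N), tips 20 mm apart within 3.5 mm and steady, each tip within 5.5 mm sideways of the middle of its band and within 22 mm of its middle lengthwise (angle between tweezers_mid's own z axis and vertical below 0.08 rad and z of tweezers_mid in the frame of plate_seat between 0.005 and 0.015 m and distance between tip_a and tip_b between 0.0165 and 0.0235 m and y of tip_a in the frame of plate_seat between 0.0045 and 0.0155 m and y of tip_b in the frame of plate_seat between -0.0155 and -0.0045 m and x of tip_a in the frame of plate_seat between 0.058 and 0.102 m and x of tip_b in the frame of plate_seat between 0.058 and 0.102 m and contact force between the fingers and tweezers above 3 N and velocity of joint blade_a between -0.05 and 0.05 rad/s and linear speed of tweezers below 0.02 m/s); the arm keeps its last pose, push and grip.
It fails at once if a bystander is moved more than 15 mm (distance of any of ring_gauge, gauge_block, housing, screwdriver, master, mouse from where it was at the start of the episode above 0.015 m).
It fails at once if the tweezers are let go more than 30 mm above where they lie on the plate (height (world z) of tweezers_mid above 0.052 m and contact force between the fingers and tweezers below 0.01 N).
It also fails if it takes over 42 s, if anything falls off the work surface, if the arm or the gripper's body presses on something with over 40 N, if the wrist force passes 120 N, or if a joint passes its speed limit or range.

### The arm

A 6-joint arm with a two-finger parallel gripper is mounted at the origin on the work surface. World frame = base frame: x ahead of the robot, y to its left, z up, the work surface at z = 0. Lengths are in m, angles in degrees, forces in N, time in s.
With the tool pointing down it reaches from about 0.4 to 0.825 m from the base axis. Payload 7 kg.
Tool frame: the origin (TCP) lies on the centre line of the jaws, within the pads' length; the fingertips stand 14 mm ahead of it and the grasp point (between the pads) lies 5 mm behind it; z points along the fingers, x is the direction in which the jaws open and shut, and the axes are right-handed (so a half turn about z gives the same grasp; the last joint's range is limited). The gripper opens to 88 mm and grips with 3 to 60 N. Pads are 19 mm wide; open, the fingers measure 130 mm over their backs; the gripper's body (78 mm by 193 mm) begins 47 mm behind the grasp point.
Start: joints at [16.507, 20.546, 0.682, 0, -70.136, -16.507], TCP at [0.675, -0, 0.241] pointing down, gripper open.
Joint ranges: [-176.03, 176.03], [-82.01, 121.73], [-58.28, 71.71], [-173.87, 95.51], [-174.79, -0.11], [-173.66, 173.66]. Speed limits (degrees/s): [136.94, 136.94, 172.46, 180, 180, 180].

### API

Orientations are given as [roll, pitch, yaw] about the fixed x, y, z axes, in that order (R = Rz(yaw) Ry(pitch) Rx(roll)).
In Python, from plant import * gives the robot as it stands.
- The arm moves only by the shell command python3 -m handwheel 'ROWS' [OPENING]. ROWS is JSON, a list of rows, each a list of 2 entries, a list of its own where there are three numbers: the shift along the tool's x, y, z each as a share of 0.2 m, from -1 to 1, then the turn, a rotation vector about the tool's x, y, z each as a share of 360 degrees, from -1 to 1. In form: [[[tx, ty, tz], [ax, ay, az]], ...]. A call has 1 to 5 rows; each row is the pose to reach, as a shift and turn from the pose commanded when the call began, along the tool's axes at that moment, turning the shorter way round; what a row does not reach only later rows make up. A row lasts 1/12 s, in which the tool goes at most 41.7 mm and 7.16 degrees, less where a joint would pass 70% of its speed; a pose out of reach is approached as far as the arm can. A call with a number of a shift or a turn outside -1 to 1 is refused whole. A call with a gripper value outside its range is refused whole. OPENING is the closure, from -1 (fully open) to 1 (shut), set as the call begins (- or left out, the last holds). The fingers move at their own pace and stop on an object; the grip force is fixed at half the most. Time passes only in rows, so rows that repeat a pose let the fingers close. It gives the time, the measured TCP pose, the force and the opening at its end, in the units of the state.
- get_obs(): the state, without advancing time (a new reading comes with each control period).
- snapshot(name): name is "scene" or "side" or "wrist"; returns a dict with "color" (420x560x3 uint8, red, green, blue), "z_map" (420x560 float32, m along the optical axis (not along the pixel's ray), 0 where there is no reading), "intrinsics" (3x3 intrinsics, pixels), "rvec" (rotation vector, rad) and "tvec" (3), from world to camera coordinates, as OpenCV has them. Camera axes: x right, y down, z forward; pixel columns grow to the right and rows downward; lengths in m; the calibration is good to about 2 mm. A picture is of the moment at which its call begins.
- close_job(): hands the job in, once; it reports no verdict.
The state is a dict: "clock": time; "joint_pos": joint angles; "qvel": joint speeds; "tau": joint torques, N m; "tool_pos": TCP position; "orientation": TCP orientation; "force": force on the tool from outside, world axes, zero at the start; "moment": the same for the moment, N m; "opening": finger opening in m.
Only numpy, scipy, OpenCV 4.12 (cv2) and the standard library are available. Lean on these libraries where they do the work, as an engineer would, in place of code of your own. Each camera call takes 0.05 s, during which the arm holds its last target. There are 200 camera calls.

## Working session

There is one attempt and no reset: what is moved stays moved. The work goes in short steps, Python scripts to look and compute and a shell command to move; the robot and the scene stay as the last step left them, time stands still between calls to the robot, and variables do not carry over. Pictures are saved under pics/ and viewed, about 8 in all and at most 12, crops included, and the job is handed in when it is done.

```bash
mkdir -p pics; ls; cat > h.py <<'E'
from plant import *
import numpy as np, cv2
def world(s,uv,z):
    K=np.array(s["intrinsics"]);R=cv2.Rodrigues(np.array(s["rvec"],float))[0];t=np.array(s["tvec"],float).ravel()
    uv=np.atleast_2d(uv).astype(float);d=np.c_[uv,np.ones(len(uv))]@np.linalg.inv(K).T@R;c=-R.T@t
    return c+d*((z-c[2])/d[:,2])[:,None]
def save(s,n): cv2.imwrite(f"pics/{n}.png",s["color"][:,:,::-1])
def pts(s):
    K=np.array(s["intrinsics"]);R=cv2.Rodrigues(np.array(s["rvec"],float))[0];t=np.array(s["tvec"],float).ravel()
    v,u=np.mgrid[:420,:560];Z=s["z_map"]
    return ((np.stack([u,v,np.ones_like(u)],-1)@np.linalg.inv(K).T)*Z[...,None]-t)@R
E
python3 - <<'E'
from h import *
print(get_obs())
a=snapshot("scene");save(a,"s1");b=snapshot("wrist");save(b,"w1")
for n,s in(("s",a),("w",b)):
    np.savez(n+"1.npz",**s)
    R=cv2.Rodrigues(np.array(s["rvec"],float))[0];print(n,-R.T@np.array(s["tvec"]).ravel(),s["intrinsics"])
E
```

```text
pics
{'clock': 0.0, 'joint_pos': array([ 1.65075191e+01,  2.05893912e+01,  6.33872390e-01, -2.18128214e-02,
       -7.01376069e+01, -1.65066861e+01]), 'qvel': array([-0.00923226,  0.0457256 ,  0.03750734,  0.06011635, -0.02632428,
       -0.06979644]), 'tau': array([-8.00930356e-04, -5.82726967e+01,  2.93058443e+01,  6.99745238e+00,
        6.93249181e-03, -2.06530804e-04]), 'tool_pos': array([ 6.74516896e-01, -1.21171066e-05,  2.39641185e-01]), 'orientation': array([-1.79993198e+02, -9.51144249e-02,  1.79993400e+02]), 'force': array([ 0.54128863,  0.6017909 , -0.42558255]), 'moment': array([-0.06069443,  0.00037292,  0.0191826 ]), 'opening': 0.0874499572732155}
s [1.26597469 0.39781932 1.0976853 ] [[498.80862107   0.         288.7481752 ]
 [  0.         498.80862107 218.11185337]
 [  0.           0.           1.        ]]
w [ 0.67483565 -0.08437498  0.38365837] [[374.31677971   0.         283.70132499]
 [  0.         374.31677971 208.07411059]
 [  0.           0.           1.        ]]
```

View pics/s1.png

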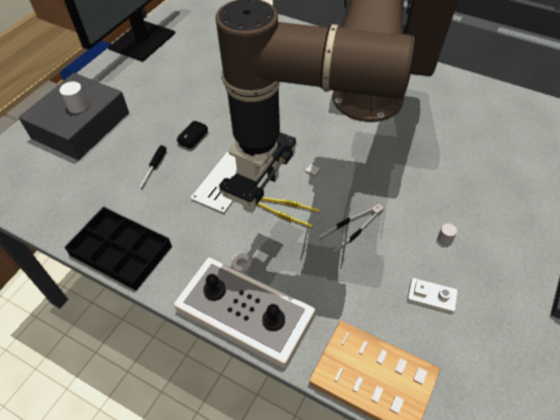

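View pics/w1.png

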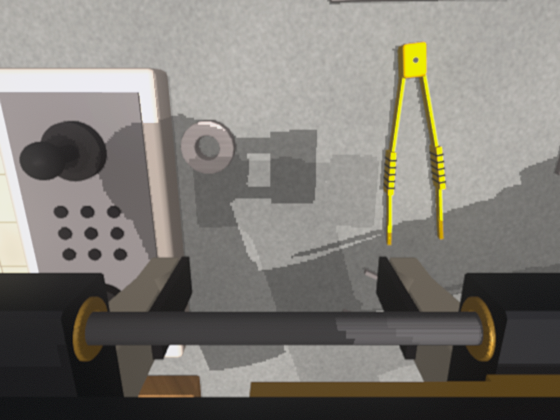

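The scene view shows the steel tweezers (heel about (377,210), tips about (322,235)/(343,246)), and the white plate at about (215,185), partly hidden by the gripper. The yellow look-alike is at (285,210). The wrist view shows only the ring gauge and the yellow pair. I'll work out rough positions and enlarge the scene.

```bash
python3 - <<'E'
from h import *
a=dict(np.load("s1.npz"))
for n,uv,z in(("heel",(377,210),.015),("tipL",(322,235),.01),("tipR",(343,246),.01),("plate",(218,182),.012),("plcorner",(193,195),.012),("plcorner2",(225,211),.012),("pl3",(229,152),.012),("ring",(241,262),.02),("mouse",(193,133),.03),("drv",(155,163),.01),("yellow",(290,210),.01),("block",(312,170),.009),("master",(447,232),.04),("housing",(433,295),.03)):
    print(n,world(a,uv,z).round(3))
s=snapshot("side");save(s,"d1");np.savez("d1.npz",**s)
c=cv2.resize(a["color"][110:270,180:400],None,fx=3.6,fy=3.6,interpolation=cv2.INTER_CUBIC)
cv2.imwrite("pics/s1c.png",c[:,:,::-1])
E
```

```text
heel [[0.434 0.21  0.015]]
tipL [[0.576 0.113 0.01 ]]
tipR [[0.581 0.176 0.01 ]]
plate [[ 0.552 -0.229  0.012]]
plcorner [[ 0.625 -0.265  0.012]]
plcorner2 [[ 0.63  -0.155  0.012]]
pl3 [[ 0.438 -0.265  0.012]]
ring [[ 0.752 -0.028  0.02 ]]
mouse [[ 0.436 -0.393  0.03 ]]
drv [[ 0.576 -0.435  0.01 ]]
yellow [[ 0.542 -0.001  0.01 ]]
block [[ 0.383 -0.014  0.009]]
master [[0.435 0.4   0.04 ]]
housing [[0.619 0.427 0.03 ]]
```

View pics/s1c.png

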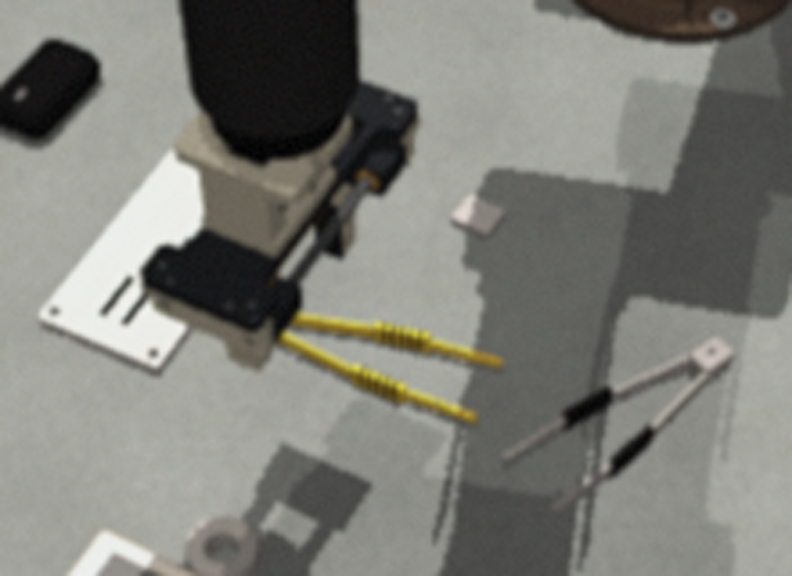

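```bash
python3 -m handwheel '[[[0.55,0.5,0],[0,0,-0.092]],[[0.55,0.5,0],[0,0,-0.092]],[[0.55,0.5,0],[0,0,-0.092]],[[0.55,0.5,0],[0,0,-0.092]],[[0.55,0.5,0],[0,0,-0.092]]]' -1 && python3 -m handwheel '[[[0.21,0.73,0],[0,0,-0.092]],[[0.21,0.73,0],[0,0,-0.092]],[[0.21,0.73,0],[0,0,-0.092]],[[0.21,0.73,0],[0,0,-0.092]],[[0.21,0.73,0],[0,0,-0.092]]]' && python3 -m handwheel '[[[0,0,0],[0,0,0]],[[0,0,0],[0,0,0]],[[0,0,0],[0,0,0]]]'
python3 - <<'E'
from h import *
s=snapshot("wrist");save(s,"w2");np.savez("w2.npz",**s)
s=snapshot("scene");np.savez("s2.npz",**s);save(s,"s2")
E
```

```text
clock: 0.57
tool_pos: [0.562, 0.1023, 0.2411]
orientation: [179.9, 0.0, -146.3]
force: [-0.3, 0.3, -0.1]
opening: 0.0875
clock: 0.98
tool_pos: [0.447, 0.2014, 0.2409]
orientation: [180.0, 0.1, -113.2]
force: [0.7, 0.2, -0.3]
opening: 0.0872
clock: 1.23
tool_pos: [0.4503, 0.199, 0.2404]
orientation: [180.0, -0.0, -114.0]
force: [0.6, 0.0, 0.1]
opening: 0.0875
```

View pics/w2.png

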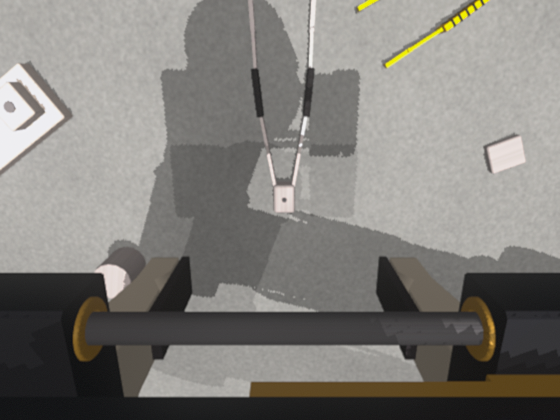

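The wrist view shows the tweezers well: heel at (284,199), black grips at (257,92) and (308,92), in line with the tool. Next: measure the tweezers here and the plate in the now unobstructed scene view.

```bash
python3 - <<'E'
from h import *
s=dict(np.load("w2.npz"));g=cv2.cvtColor(s["color"],cv2.COLOR_RGB2GRAY)
c=[]
for x0,x1 in((240,275),(290,325)):
    m=np.zeros_like(g);m[55:130,x0:x1]=(g[55:130,x0:x1]<55)
    n,l,st,ce=cv2.connectedComponentsWithStats(m);i=1+st[1:,4].argmax();print(st[i],ce[i]);c.append(ce[i])
W=world(s,c,.012);h=world(s,(284,199),.02)[0];mid=W.mean(0)
P=pts(s);print("depth heights",[P[int(v),int(u),2].round(4) for u,v in c],P[195,280,2])
d=mid-h;print("grips",W.round(4),"sep",np.linalg.norm(W[0]-W[1]),"heel",h.round(4),"mid",mid.round(4),"dist",np.linalg.norm(d[:2]),"yaw",np.degrees(np.arctan2(d[1],d[0])), "yaw perp",np.degrees(np.arctan2(*(W[1]-W[0])[[1,0]])))
a=dict(np.load("s2.npz"));A=a["color"].astype(int)
m=((A.min(2)>185)).astype(np.uint8);m[:, :180]=0;m[:,280:]=0;m[:130]=0;m[240:]=0
n,l,st,ce=cv2.connectedComponentsWithStats(m);i=1+st[1:,4].argmax();print(st[i],ce[i])
cn=max(cv2.findContours((l==i).astype(np.uint8),cv2.RETR_EXTERNAL,cv2.CHAIN_APPROX_NONE)[0],key=cv2.contourArea)[:,0]
Q=world(a,cn,.012)[:,:2].astype(np.float32)
print(cv2.minAreaRect(Q))
o=cv2.resize(a["color"][120:230,170:290],None,fx=5,fy=5,interpolation=cv2.INTER_CUBIC);cv2.imwrite("pics/s2c.png",o[:,:,::-1])
E
```

```text
[252  69  11  48 299] [256.97658863  92.31103679]
[304  69   8  46 129] [307.20930233  92.59689922]
depth heights [np.float64(0.0193), np.float64(0.0206)] 0.019388781809165197
grips [[0.5328 0.1908 0.012 ]
 [0.5132 0.1473 0.012 ]] sep 0.04776094863634366 heel [0.4278 0.2092 0.02  ] mid [0.523 0.169 0.012] dist 0.10334514090506385 yaw -22.88068976008013 yaw perp -114.21108812598565
[ 191  142   76   69 2275] [228.82593407 175.49010989]
((0.5100958943367004, -0.21587322652339935), (0.24860185384750366, 0.10880456864833832), 1.0415749549865723)
```

View pics/s2c.png

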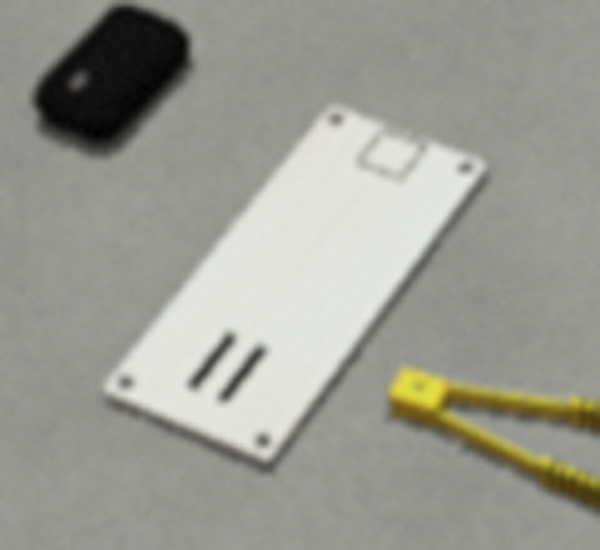

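The plate measures 249 × 109 mm, centred at (0.510, −0.216), yaw ≈ +1°, with the bands at the +x end. Tweezers mid is ≈ (0.524, 0.168), yaw ≈ −23.5°, and the heel distance and heights match. Next I'll go above the grips and look once before descending.

```bash
python3 -m handwheel '[[[-0.008,-0.4,0.75],[0,0,0]],[[-0.008,-0.4,0.75],[0,0,0]],[[-0.008,-0.4,0.75],[0,0,0]],[[-0.008,-0.4,0.75],[0,0,0]],[[-0.008,-0.4,0.75],[0,0,0]]]' && python3 -m handwheel '[[[0,0,0],[0,0,0]],[[0,0,0],[0,0,0]],[[0,0,0],[0,0,0]]]'
python3 - <<'E'
from h import *
s=snapshot("wrist");save(s,"w3");np.savez("w3.npz",**s)
E
```

```text
clock: 1.75
tool_pos: [0.5229, 0.1648, 0.083]
orientation: [179.7, -0.5, -114.1]
force: [-0.6, 0.2, -1.7]
opening: 0.0878
clock: 2.0
tool_pos: [0.5246, 0.169, 0.0922]
orientation: [-179.9, 0.1, -113.8]
force: [0.0, 0.2, 0.1]
opening: 0.0875
```

View pics/w3.png

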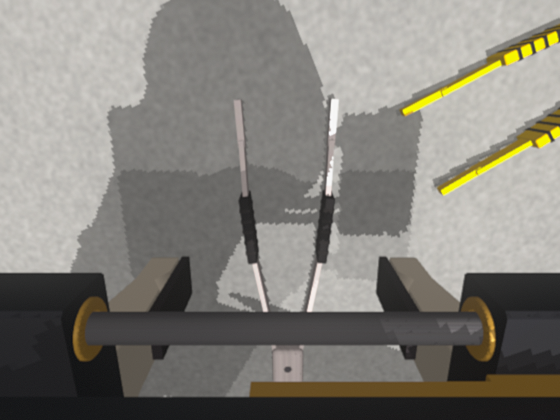

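Both grips ((249,228), (326,228)) lie centred between the fingers, with the tips at (238,100) and (334,100). A quick numeric check before descending.

```bash
python3 - <<'E'
from h import *
s=dict(np.load("w3.npz"))
T=world(s,[(238.5,100),(334,99.5)],.0135);G=world(s,[(249,228),(325.5,228)],.015)
o=get_obs();p=o["tool_pos"];y=np.radians(-114);ex=np.array([np.cos(y),np.sin(y)]);ey=np.array([np.sin(y),-np.cos(y)])
for n,Q in(("tip",T),("grip",G)):
    print(n,np.linalg.norm(Q[0]-Q[1]),[(((q[:2]-p[:2])@ex).round(4),((q[:2]-p[:2])@ey).round(4)) for q in Q])
E
python3 -m handwheel '[[[0,0,0.12],[0,0,0]],[[0,0,0.24],[0,0,0]],[[0,0,0.37],[0,0,0]],[[0,0,0.37],[0,0,0]],[[0,0,0.37],[0,0,0]]]'
```

```text
tip 0.0546244057367867 [(np.float64(-0.0266), np.float64(-0.077)), (np.float64(0.0281), np.float64(-0.0775))]
grip 0.04838364896763676 [(np.float64(-0.0223), np.float64(0.0008)), (np.float64(0.0261), np.float64(0.0005))]
clock: 2.47
tool_pos: [0.5239, 0.1691, 0.0177]
orientation: [-180.0, 0.0, -113.7]
force: [-1.0, 1.2, 0.2]
opening: 0.0875
```

```bash
R='x'; python3 -m handwheel '[[[0,0,0],[0,0,0]],[[0,0,0],[0,0,0]],[[0,0,0],[0,0,0]],[[0,0,0],[0,0,0]],[[0,0,0],[0,0,0]]]' 0.23; python3 -m handwheel '[[[0,0,0],[0,0,0]],[[0,0,0],[0,0,0]],[[0,0,0],[0,0,0]],[[0,0,0],[0,0,0]],[[0,0,0],[0,0,0]]]'
```

```text
clock: 2.88
tool_pos: [0.5241, 0.1687, 0.0172]
orientation: [-180.0, 0.0, -113.8]
force: [0.1, -0.3, 0.0]
opening: 0.0595
clock: 3.3
tool_pos: [0.5244, 0.1686, 0.017]
orientation: [-180.0, 0.0, -113.7]
force: [-1.1, -0.6, 5.8]
opening: 0.0344
```

```bash
python3 -m handwheel '[[[0,0,0],[0,0,0]],[[0,0,0],[0,0,0]],[[0,0,0],[0,0,0]]]'; python3 -m handwheel '[[[0,0,-0.05],[0,0,0]],[[0,0,-0.1],[0,0,0]],[[0,0,-0.15],[0,0,0]],[[0,0,-0.15],[0,0,0]],[[0,0,-0.15],[0,0,0]]]'
python3 - <<'E'
from h import *
s=snapshot("wrist");save(s,"w4");np.savez("w4.npz",**s)
E
```

```text
clock: 3.55
tool_pos: [0.5244, 0.1687, 0.017]
orientation: [-180.0, 0.0, -113.7]
force: [0.6, -1.1, 4.8]
opening: 0.0338
clock: 3.97
tool_pos: [0.5243, 0.169, 0.0476]
orientation: [-179.9, 0.1, -113.8]
force: [0.8, -0.1, 0.1]
opening: 0.0337
```

View pics/w4.png

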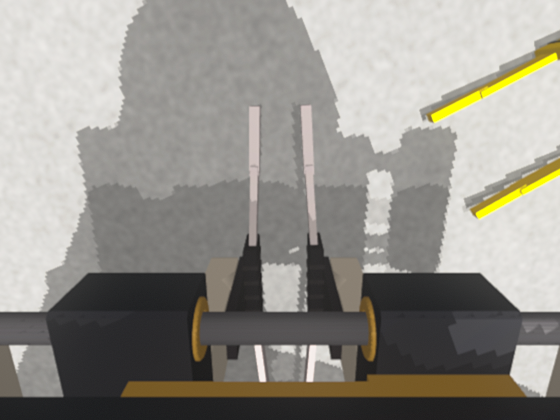

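The tweezers are in the grip, with the tips close together at (254,107) and (306,107). I'll check tip height, spacing and tilt.

```bash
cat > tips.py <<'E'
from h import *
def tips(s,uvs,z=None):
    P=pts(s);o=get_obs();p=o["tool_pos"];y=np.radians(o["orientation"][2]);ex=np.array([np.cos(y),np.sin(y)]);ey=np.array([np.sin(y),-np.cos(y)])
    for u,v in uvs:
        q=P[v,u] if z is None else world(s,(u,v),z)[0];d=q[:2]-p[:2];print((u,v),q.round(4),"tool xy",(d@ex).round(4),(d@ey).round(4),"dz",(q[2]-p[2]).round(4))
E
python3 - <<'E'
from tips import *
s=dict(np.load("w4.npz"));tips(s,[(254,109),(306,109),(254,150),(308,150),(253,200),(311,200)])
tips(s,[(254,107),(306,107)],.043)
E
```

```text
(254, 109) [0.5988 0.149  0.044 ] tool xy -0.0122 -0.0764 dz -0.003
(306, 109) [0.5908 0.1309 0.0449] tool xy 0.0076 -0.0765 dz -0.0021
(254, 150) [0.5846 0.1557 0.0441] tool xy -0.0126 -0.0607 dz -0.0029
(308, 150) [0.5762 0.1361 0.0451] tool xy 0.0087 -0.0609 dz -0.0018
(253, 200) [0.5664 0.1646 0.0453] tool xy -0.0133 -0.0405 dz -0.0017
(311, 200) [0.5571 0.1428 0.046 ] tool xy 0.0103 -0.0407 dz -0.001
(254, 107) [0.5994 0.1488 0.043 ] tool xy -0.0122 -0.0771 dz -0.004
(306, 107) [0.5914 0.1305 0.043 ] tool xy 0.0077 -0.0771 dz -0.004
```

Lifted level: tips 20 mm apart, with about 1.6° yaw and 3 mm lengthwise offset in the grip, which I'll compensate for. Now I'll carry them over the plate.

```bash
python3 -m handwheel '[[[0,0,-0.1],[0,0,-0.013]],[[0,0,-0.2],[0,0,-0.026]],[[0,0,-0.3],[0,0,-0.039]],[[0,0,-0.4],[0,0,-0.052]],[[0,0,-0.5],[0,0,-0.0644]]]' && python3 -m handwheel '[[[0.06,0,0],[0,0,0]],[[0.2,0,0],[0,0,0]],[[0.35,0,0],[0,0,0]],[[0.5,0.012,0],[0,0,0]],[[0.64,0.012,0],[0,0,0]]]' && python3 -m handwheel '[[[0.13,0,0],[0,0,0]],[[0.26,0,0],[0,0,0]],[[0.38,0,0],[0,0,0]],[[0.51,0.012,0],[0,0,0]],[[0.64,0.012,0],[0,0,0]]]' && python3 -m handwheel '[[[0.15,0,0],[0,0,0]],[[0.3,0,0],[0,0,0]],[[0.45,0,0],[0,0,0]],[[0.58,0.012,0],[0,0,0]],[[0.645,0.012,0],[0,0,0]]]' && python3 -m handwheel '[[[0,0,0.1],[0,0,0]],[[0,0,0.2],[0,0,0]],[[0,0,0.25],[0,0,0]],[[0,0,0.25],[0,0,0]],[[0,0,0.25],[0,0,0]]]'
python3 - <<'E'
from h import *
s=snapshot("wrist");save(s,"w5");np.savez("w5.npz",**s)
E
```

```text
clock: 4.43
tool_pos: [0.5234, 0.1683, 0.1469]
orientation: [179.9, -0.0, -90.4]
force: [0.0, 0.2, -1.0]
opening: 0.0338
clock: 4.85
tool_pos: [0.519, 0.0389, 0.1457]
orientation: [179.9, -0.0, -90.6]
force: [-0.9, -1.3, -0.7]
opening: 0.0337
clock: 5.27
tool_pos: [0.5154, -0.0888, 0.1457]
orientation: [179.9, 0.0, -90.6]
force: [0.3, -0.0, -0.6]
opening: 0.0341
clock: 5.68
tool_pos: [0.5115, -0.2188, 0.1455]
orientation: [179.9, 0.0, -90.7]
force: [0.8, -0.2, -1.5]
opening: 0.0341
clock: 6.1
tool_pos: [0.5125, -0.2162, 0.0961]
orientation: [179.9, -0.0, -90.6]
force: [0.5, 0.7, -0.1]
opening: 0.0341
```

View pics/w5.png

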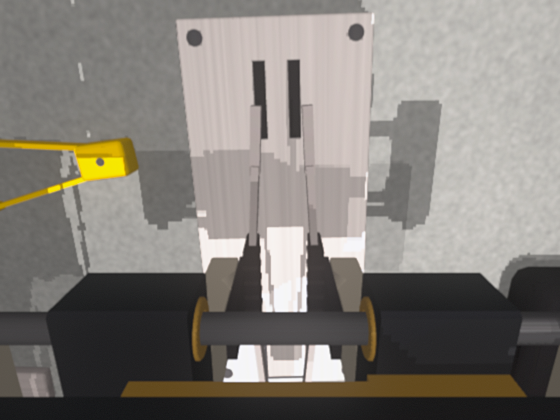

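The wrist view shows the bands at (260,99) and (294,99), plate corner holes at (194,37) and (356,32), and the tips at (255,107) and (307,107). I'll compute the error on the plate.

```bash
python3 - <<'E'
from tips import *
s=dict(np.load("w5.npz"));g=cv2.cvtColor(s["color"],cv2.COLOR_RGB2GRAY)
z0=get_obs()["tool_pos"][2]
print("bands");tips(s,[(259,62),(294,61),(264,136),(295,136)],.012)
print("holes");tips(s,[(194,37),(356,32)],.012)
print("far corners");tips(s,[(178,19),(373,12)],.012)
print("edges");tips(s,[(195,190),(369,190)],.012)
print("tips");tips(s,[(255,107),(307,107),(252,200),(312,200)],z0-.004)
E
```

```text
bands
(259, 62) [ 0.6101 -0.2026  0.012 ] tool xy -0.0145 -0.0968 dz -0.085
(294, 61) [ 0.6105 -0.2225  0.012 ] tool xy 0.0053 -0.0973 dz -0.085
(264, 136) [ 0.5685 -0.2044  0.012 ] tool xy -0.0123 -0.0552 dz -0.085
(295, 136) [ 0.5683 -0.2231  0.012 ] tool xy 0.0063 -0.0552 dz -0.085
holes
(194, 37) [ 0.6235 -0.1667  0.012 ] tool xy -0.0505 -0.1098 dz -0.085
(356, 32) [ 0.6252 -0.2569  0.012 ] tool xy 0.0396 -0.1124 dz -0.085
far corners
(178, 19) [ 0.6326 -0.1587  0.012 ] tool xy -0.0587 -0.1188 dz -0.085
(373, 12) [ 0.6351 -0.2657  0.012 ] tool xy 0.0483 -0.1223 dz -0.085
edges
(195, 190) [ 0.5351 -0.16    0.012 ] tool xy -0.0564 -0.0214 dz -0.085
(369, 190) [ 0.5342 -0.2698  0.012 ] tool xy 0.0534 -0.0215 dz -0.085
tips
(255, 107) [ 0.5897 -0.2056  0.093 ] tool xy -0.0113 -0.0764 dz -0.004
(307, 107) [ 0.5895 -0.2254  0.093 ] tool xy 0.0085 -0.0764 dz -0.004
(252, 200) [ 0.5528 -0.2032  0.093 ] tool xy -0.0134 -0.0395 dz -0.004
(312, 200) [ 0.5526 -0.2278  0.093 ] tool xy 0.0112 -0.0395 dz -0.004
```

```bash
python3 -m handwheel '[[[-0.003,0,0.1],[0,0,-0.0033]],[[-0.003,0,0.2],[0,0,-0.0033]],[[-0.003,0,0.28],[0,0,-0.0033]],[[-0.003,0,0.31],[0,0,-0.0033]],[[-0.003,0,0.32],[0,0,-0.0033]]]' && python3 -m handwheel '[[[0,0,0],[0,0,0]],[[0,0,0.005],[0,0,0]],[[0,0,0.01],[0,0,0]],[[0,0,0.015],[0,0,0]],[[0,0,0.015],[0,0,0]]]'
```

```text
clock: 6.57
tool_pos: [0.5128, -0.2155, 0.0324]
orientation: [180.0, -0.0, -89.4]
force: [0.1, 0.4, -1.0]
opening: 0.0335
clock: 6.98
tool_pos: [0.5132, -0.2158, 0.0301]
orientation: [-179.9, -0.0, -89.4]
force: [-0.3, -0.4, 0.2]
opening: 0.034
```

```bash
python3 -m handwheel '[[[0,0,0.002],[0,0,0]],[[0,0,0.005],[0,0,0]],[[0,0,0.005],[0,0,0]]]'; python3 -m handwheel '[[[0,0,0.002],[0,0,0]],[[0,0,0.004],[0,0,0]],[[0,0,0.004],[0,0,0]],[[0,0,0.004],[0,0,0]]]'
```

```text
clock: 7.23
tool_pos: [0.5132, -0.2159, 0.029]
orientation: [-180.0, -0.0, -89.4]
force: [-0.9, 0.8, 4.1]
opening: 0.0336
clock: 7.57
tool_pos: [0.5132, -0.2159, 0.0286]
orientation: [-179.9, -0.0, -89.4]
force: [-2.7, 1.3, 8.3]
opening: 0.0337
```

Contact at TCP z ≈ 0.029, consistent with the pick height. I'll ease off slightly and open.

```bash
python3 -m handwheel '[[[0,0,-0.003],[0,0,0]],[[0,0,-0.003],[0,0,0]],[[0,0,-0.003],[0,0,0]]]'; python3 -m handwheel '[[[0,0,0],[0,0,0]],[[0,0,0],[0,0,0]],[[0,0,0],[0,0,0]],[[0,0,0],[0,0,0]],[[0,0,0],[0,0,0]]]' -1;  python3 -m handwheel '[[[0,0,0],[0,0,0]],[[0,0,0],[0,0,0]],[[0,0,0],[0,0,0]],[[0,0,0],[0,0,0]],[[0,0,0],[0,0,0]]]'
python3 - <<'E'
from h import *
s=snapshot("wrist");save(s,"w6");np.savez("w6.npz",**s)
E
```

```text
clock: 7.82
tool_pos: [0.513, -0.2158, 0.0287]
orientation: [-180.0, -0.0, -89.4]
force: [-1.3, 1.3, 5.3]
opening: 0.0335
clock: 8.23
tool_pos: [0.5126, -0.2157, 0.0281]
orientation: [180.0, 0.0, -89.4]
force: [0.1, 0.2, -0.2]
opening: 0.062
clock: 8.65
tool_pos: [0.5127, -0.2157, 0.0282]
orientation: [180.0, 0.0, -89.4]
force: [0.6, 0.2, -0.8]
opening: 0.0869
```

View pics/w6.png

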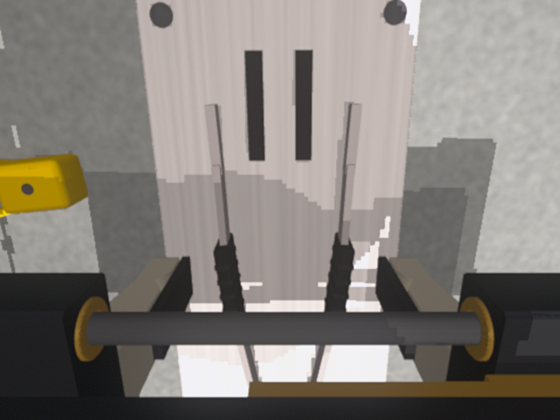

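The tweezers lie open on the plate, with tips at (211,105) and (353,103) and bands centred at (255,105) and (303,105). Checking the alignment.

```bash
python3 - <<'E'
from tips import *
s=dict(np.load("w6.npz"))
print("bands");tips(s,[(254,51),(303.5,51),(257,160),(303,160)],.012)
print("holes");tips(s,[(161,14),(395,12)],.012)
print("tips");tips(s,[(211,105),(353,103)],.0255)
print("blade mid");tips(s,[(223,233),(344,233)],.0255)
P=pts(s);print([P[v,u,2].round(4) for u,v in((211,107),(353,106),(218,160),(348,160),(280,120),(280,100))])
E
```

```text
bands
(254, 51) [ 0.6104 -0.2025  0.012 ] tool xy -0.0122 -0.0978 dz -0.0163
(303.5, 51) [ 0.6107 -0.2221  0.012 ] tool xy 0.0074 -0.0978 dz -0.0163
(257, 160) [ 0.5669 -0.2033  0.012 ] tool xy -0.0119 -0.0542 dz -0.0163
(303, 160) [ 0.5671 -0.2231  0.012 ] tool xy 0.008 -0.0542 dz -0.0163
holes
(161, 14) [ 0.6232 -0.1669  0.012 ] tool xy -0.0477 -0.111 dz -0.0163
(395, 12) [ 0.6249 -0.2569  0.012 ] tool xy 0.0424 -0.1117 dz -0.0163
tips
(211, 105) [ 0.5902 -0.187   0.0255] tool xy -0.0279 -0.0778 dz -0.0028
(353, 103) [ 0.5916 -0.2407  0.0255] tool xy 0.0258 -0.0786 dz -0.0028
blade mid
(223, 233) [ 0.5382 -0.1896  0.0255] tool xy -0.0259 -0.0257 dz -0.0028
(344, 233) [ 0.5388 -0.2405  0.0255] tool xy 0.0251 -0.0258 dz -0.0028
[np.float64(0.0259), np.float64(0.0259), np.float64(0.0254), np.float64(0.0255), np.float64(0.0117), np.float64(0.0124)]
```

Criterion 1 looks satisfied (tips 54–56 mm apart, level, about 1 mm off line). I'll shift the tool ~1.5 mm towards the band centre line, raise it 1 mm, and squeeze.

```bash
python3 -m handwheel '[[[-0.007,0,-0.005],[0,0,0]],[[-0.007,0,-0.005],[0,0,0]],[[-0.007,0,-0.005],[0,0,0]]]'; python3 -m handwheel '[[[0,0,0],[0,0,0]],[[0,0,0],[0,0,0]],[[0,0,0],[0,0,0]],[[0,0,0],[0,0,0]],[[0,0,0],[0,0,0]]]' 0.22;  python3 -m handwheel '[[[0,0,0],[0,0,0]],[[0,0,0],[0,0,0]],[[0,0,0],[0,0,0]],[[0,0,0],[0,0,0]],[[0,0,0],[0,0,0]]]';python3 -m handwheel '[[[0,0,0],[0,0,0]],[[0,0,0],[0,0,0]],[[0,0,0],[0,0,0]],[[0,0,0],[0,0,0]],[[0,0,0],[0,0,0]]]'
python3 - <<'E'
from h import *
s=snapshot("wrist");save(s,"w7");np.savez("w7.npz",**s)
E
```

```text
clock: 8.95
tool_pos: [0.5129, -0.2143, 0.0295]
orientation: [-180.0, -0.0, -89.4]
force: [0.2, 0.1, 0.5]
opening: 0.0879
clock: 9.37
tool_pos: [0.5128, -0.2144, 0.0294]
orientation: [-180.0, -0.0, -89.4]
force: [-0.9, -0.8, -0.2]
opening: 0.0595
clock: 9.78
tool_pos: [0.5128, -0.2144, 0.0294]
orientation: [-180.0, -0.0, -89.4]
force: [0.1, -0.5, -0.8]
opening: 0.0351
clock: 10.2
tool_pos: [0.5128, -0.2144, 0.0293]
orientation: [180.0, 0.0, -89.4]
force: [0.1, 0.0, 0.3]
opening: 0.034
```

View pics/w7.png

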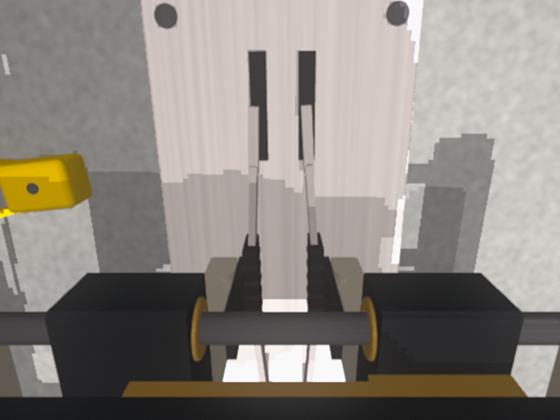

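Both tips ((254,107), (307,107)) now stand over their bands ((259,105), (307,105)). Last numeric check.

```bash
python3 - <<'E'
from tips import *
s=dict(np.load("w7.npz"))
print("bands");tips(s,[(257.5,51),(307.5,51)],.012)
print("tips");tips(s,[(253.5,107),(307,107)],.0255)
P=pts(s);print([P[v,u,2].round(4) for u,v in((254,109),(307,109),(253,200),(312,200))])
o=get_obs();print(o["force"],o["opening"],o["clock"])
E
```

```text
bands
(257.5, 51) [ 0.6106 -0.2025  0.012 ] tool xy -0.0109 -0.0979 dz -0.0174
(307.5, 51) [ 0.6109 -0.2224  0.012 ] tool xy 0.0091 -0.098 dz -0.0174
tips
(253.5, 107) [ 0.5897 -0.2016  0.0255] tool xy -0.0119 -0.077 dz -0.0039
(307, 107) [ 0.59   -0.2221  0.0255] tool xy 0.0085 -0.0771 dz -0.0039
[np.float64(0.0252), np.float64(0.0252), np.float64(0.0263), np.float64(0.0263)]
[ 0.9303503  -0.77948131 -0.48705035] 0.0347600837928201 10.25
```

```bash
python3 -c "from plant import *; print(close_job())"
```

```text
the job is handed in; nothing more can be done
None
```

I picked up the steel tweezers, set them down on the plate and let them spring fully open. I then squeezed them by the grips and handed the job in at about 10.3 s, still holding the gap. No verdict was reported.

**Before the squeeze:** the tweezers lay open and level on the plate, with the tips about 54 mm apart (56 mm nominal) and about 1 mm off the bands' centre line. The fingers were clear of the grips (87 mm open).

**At hand-in:**
- **Gap:** the tips were 20.4 mm apart.
- **Over the bands:** each tip was within about 1 mm sideways of its band's middle line and about 1–2 mm lengthwise of its middle.
- **Height:** the blade tops were about 13–14 mm above the plate, as they should be when lying flat.
- **Grip:** finger opening was about 34–35 mm, which matches the squeezed width. The grip force itself can't be read, so "over 3 N" rests on that width.

**Slight disagreements:**
- The set-down contact reached 8 N upwards before I eased off; I couldn't tell whether the fingertips or the tweezers were touching.
- The tweezers' yaw in the grip read 1.6° in one view and about 0.5° in another, well inside tolerance.

I didn't re-measure the bystanders. The carry was well above them, and the wrist pictures showed the gripper touching nothing else.

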